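# Fold out the drying stand and set the trimmed bowl on it

### The arm

A 6-joint arm with a two-finger parallel gripper is mounted at the origin on the work surface. World frame = base frame: x ahead of the robot, y to its left, z up, the work surface at z = 0. Lengths are in mm, angles in rad, forces in N, time in s.
With the tool pointing down it reaches from about 325 to 900 mm from the base axis. Payload 6.1 kg.
Tool frame: the origin (TCP) lies on the centre line of the jaws, within the pads' length; the fingertips stand 11 mm ahead of it and the grasp point (between the pads) lies 8 mm behind it; z points along the fingers, y is the direction in which the jaws open and shut (so a half turn about z gives the same grasp; the last joint's range is limited). The gripper opens to 85 mm and grips with 20 to 120 N. Pads are 22 mm wide; open, the fingers measure 114 mm over their backs; the gripper's body (76 mm by 85 mm) begins 54 mm behind the grasp point. The pads swing forward as they close: fully open they stand 13 mm farther back than shut.
Start: joints at [1.063, 0.22, 1.526, -0, 1.395, -0.126], TCP at [232.867, 579.99, 242.3] pointing down, gripper open.
Joint ranges: [-2.98, 2.98], [-0.91, 2.08], [0.09, 2.57], [-1.24, 4.39], [0.2, 2.65], [-2.68, 2.68]. Speed limits (rad/s): [2.57, 2.57, 3.01, 3.14, 3.14, 3.14].

### API

Orientations are given as a unit quaternion [w, x, y, z].
In Python, from station import r gives the robot as it stands.
- The arm moves only by the tool send_rows, never from a script. Its argument "steps" is a list that holds one entry, the list of rows, each a list of 7 numbers: the gripper's target within -1 to 1 (fully open at 1, half-way at 0, shut at -1), then the shift along the tool's x, y, z in cm, then the turn, a rotation vector about the tool's x, y, z in degrees. In form: [[[hand, tx, ty, tz, rx, ry, rz], ...]]. A call has 1 to 20 rows; each row is the pose to reach, as a shift and turn from the pose commanded when the call began, along the tool's axes at that moment; what a row does not reach only later rows make up. A row lasts 1/8 s, in which the tool goes at most 62.5 mm and 10.7 degrees, less where a joint would pass 70% of its speed; a pose out of reach is approached as far as the arm can. A call with a gripper value outside its range is refused whole. The fingers move at their own pace and stop on an object; "grip_force" is the grip in N (left out, the last holds). Time passes only in rows, so rows that repeat a pose let the fingers close. It gives the time, the measured TCP pose, the force and the opening at its end, in the units of the state.
- r.sense(): the state, without advancing time (a new reading comes with each control period).
- r.capture(name): name is "side" or "top" or "wrist"; returns a dict with "color" (400x640x3 uint8, red, green, blue), "vertical_fov" (degrees; the focal length in pixels is half the picture's height over the tangent of half this angle, whatever the lens; pixels are square), "cx", "cy" (the principal point, pixels), "world_from_camera" (4x4, takes a point from camera to world coordinates); the wrist camera has in their place "hand_eye" (4x4, takes a point from camera to tool coordinates, whose origin is the TCP and whose axes are the flange's). Camera axes: x right, y up, looking along -z (the intrinsics and any distortion apply to the point x, -y, -z); pixel columns grow to the right and rows downward; lengths in mm; the calibration is good to about 2 mm. The wrist camera is an equidistant fisheye: a pixel r from the principal point sees the ray r / f radians off the axis. A picture is of the moment at which its call begins: read the wrist's pose just before it. There is no depth.
- r.close_job(): hands the job in, once; it reports no verdict.
The state is a dict: "clock": time; "q": joint angles; "qvel": joint speeds; "effort": joint torques, N m; "tool_pos": TCP position; "tool_rot": TCP orientation; "ft_force": force on the tool from outside, world axes, zero at the start; "torque": the same for the moment, N m; "width": finger opening in mm.
Only numpy, scipy, OpenCV 4.12 (cv2) and the standard library are available. Lean on these libraries where they do the work, as an engineer would, in place of code of your own. Each camera call takes 0.05 s, during which the arm holds its last target. There are 200 camera calls.

### The job

Set up the fold-out drying stand and put the freshly trimmed bowl on it to dry: push the prop leg out from the rail until it comes up against its stop, then lay the slatted shelf level, centred and square across the rail and the leg's post, with its battens down in front of the rail. Then move the bowl, still upside down, from the banding wheel and set it gently on the middle of the shelf. Leave the mug, the jar and the trimming tool where they are.

Things in the scene. Friction and masses are not known exactly. Their poses are not given: they have to be found in the camera images.
- leg_hinge (a point): Point on the prop leg's vertical hinge axis, level with the rail's top. The pale wooden stand is screwed to the bench. Its axes: x from the leg's side to the back, y along the rail, z up. The rail is a board on edge, 310 mm long (155 to each side in y), 12 to 32 mm behind this point in x, 49 to 130 mm above the bench. Behind it only two feet 14 mm high, at its ends.
- notch (a point): Middle of the finger notch in the rail, at the height of the rail's top (130 mm above the bench); axes as leg_hinge. The notch goes through the rail, open at the top, 65 mm wide along y, its floor 75 mm above the bench. Shut fingers let down behind the rail here can push the folded leg's top bar out from behind, through the notch.
- prop_leg (a joint): Prop leg: 0 = folded along the rail's front, pointing to the stand's -y; 1.571 = out square, pointing to its -x, against its stop (dark block). It swings clockwise seen from above, starts at 0 to 0.4 and stays where left (friction 0.12 N m). A brown gate: top bar 18 mm thick, centred on the hinge axis, 82 to 116 mm above the bench, ending in a post.
- leg_post (a point): Centre of the top of the prop leg's post: 24 mm square, 130 mm high (level with the rail's top), 142 mm from the hinge axis; it moves with the leg.
- shelf_seat (a point): Fixed point of the stand where the middle of the shelf belongs, at the height of the slats' underside (130 mm above the bench), 72 mm in front (-x) of the rail's front face. Axes: x to the back, y along the rail. The shelf's far slat then lies along the rail, its near slat on the post of the opened leg, and the battens' ends hang 8 mm in front of the rail.
- shelf_center (a point): Middle of the shelf's middle slat, half-way through it. Pale wood, 194 x 250 mm, about 0.34 kg; x across the slats, y along, z up; alike when turned half round. Slats 250 mm long, 18 thick: middle one 34 wide, outer ones 44 wide, centred at x = -75 and +75 mm; gaps 36 mm. Grip the middle slat here from above, a finger in each gap; once laid, 14 mm are free under it above the leg's bar.
- batten (a point): Centre of one of the two battens under the shelf (at y = +80 mm of the shelf; the other is at -80 mm). Each is 18 mm wide, 14 mm high and runs across the slats from x = -64 to +64 mm; the shelf stands on them on the bench, its slats' underside 14 mm above it.
- bowl_center (a point): Centre of the grey-green clay bowl, half-way up, z up; it lies upside down. Its rim, 143 mm across, is 43 mm below this point. The foot ring on top, 56 mm across and 17 mm high (26 to 43 mm above this point), can be gripped from above; the shoulder below it slopes down (9 mm lower at 46 mm radius). About 0.42 kg.
- banding_wheel: Potter's banding wheel (heavy, does not move or turn); origin on the bench under its centre. Its round aluminium head, 160 mm across, is 56 mm above the bench and carries the bowl at its middle.
- trimming_tool: Trimming tool lying on the bench, 185 mm long along its x, 22 mm high; wooden handle, steel blade; origin under its middle. To be left alone.
- mug: Blue mug, 74 mm across and 80 mm high, handle to its +y; origin under its centre. To be left alone.
- jar: Amber glass jar, 66 mm across and 85 mm high; origin under its centre. To be left alone.
Mind the look-alikes: they are no part of the job. Of the things like the part that bears bowl_center, leave any that is orange; of the rest the smaller one is meant.

How it is judged (in metres and radians):
On the way, in this order (a step that is already met when the one before it is completed fails the run):
1. the prop leg has been swung out against its stop (value of joint prop_leg above 1.49 rad), for 0.2 s.
2. the shelf lies level on the rail and the leg's post, let go and at rest (value of joint prop_leg above 1.49 rad and x of shelf_center in the frame of shelf_seat between -0.016 and 0.01 m and y of shelf_center in the frame of shelf_seat between -0.025 and 0.025 m and z of shelf_center in the frame of shelf_seat between 0.005 and 0.013 m and angle between shelf_center's own z axis and vertical below 0.035 rad and angle between the x axis of shelf_center and the x axis of shelf_seat, either way round below 0.14 rad and linear speed of shelf below 0.02 m/s and contact force between shelf and the fingers below 0.1 N), for 0.3 s.
At the end, for the whole second after the job is handed in: Leg within 0.08 rad of its stop; shelf on rail and post, level (0.035 rad), square (0.14 rad), centre within 25 mm of the seat along the rail, at most 16 mm in front or 10 mm behind; bowl upside down and level on the slats, within 30 mm across and 35 mm along of the shelf centre; all at rest (value of joint prop_leg above 1.49 rad and x of shelf_center in the frame of shelf_seat between -0.016 and 0.01 m and y of shelf_center in the frame of shelf_seat between -0.025 and 0.025 m and z of shelf_center in the frame of shelf_seat between 0.005 and 0.013 m and angle between shelf_center's own z axis and vertical below 0.035 rad and angle between the x axis of shelf_center and the x axis of shelf_seat, either way round below 0.14 rad and angle between bowl_center's own z axis and vertical below 0.06 rad and z of bowl_center in the frame of shelf_center between 0.046 and 0.058 m and x of bowl_center in the frame of shelf_center between -0.03 and 0.03 m and y of bowl_center in the frame of shelf_center between -0.035 and 0.035 m and linear speed of each of bowl, shelf below 0.02 m/s); the robot touches nothing.
It fails at once if the bowl is let fall (faster than 0.5 m/s with no finger on it: a drop of over 12 mm) (contact force between bowl and the fingers below 0.05 N and linear speed of bowl above 0.5 m/s).
It fails at once if the bowl is tipped over (more than 0.6 rad) (angle between bowl_center's own z axis and vertical above 0.6 rad).
It fails at once if the mug is disturbed (moved over 30 mm) (distance of mug from where it was at the start of the episode above 0.03 m).
It fails at once if the jar is disturbed (moved over 30 mm) (distance of jar from where it was at the start of the episode above 0.03 m).
It fails at once if the trimming tool is disturbed (moved over 30 mm) (distance of trimming_tool from where it was at the start of the episode above 0.03 m).
It also fails if it takes over 67 s, if anything falls off the work surface, if the arm or the gripper's body presses on something with over 40 N, if the wrist force passes 120 N, or if a joint passes its speed limit or range.

## Working session

There is one attempt and no reset: what is moved stays moved. The work goes in short steps, Python scripts to look and compute and a tool call to move; the robot and the scene stay as the last step left them, time stands still between calls to the robot, and variables do not carry over. Pictures are saved under pics/ and viewed, about 8 in all and at most 12, crops included, and the job is handed in when it is done.

Besides the shell and the picture viewer there is one more tool, called after "Call:" as a command line: name --argument value ..., lists and objects as JSON in quotes. send_rows: Moves the arm, as the interface text tells. Its arguments: {"type":"object","properties":{"steps":{"type":"array"},"grip_force":{"type":"number"}},"required":["steps"]}

```bash
mkdir -p pics; ls; cat > h.py <<'E'
import numpy as np, cv2
from station import r
from scipy.spatial.transform import Rotation as R
def f(c): return 200/np.tan(np.radians(c["vertical_fov"])/2)
def cap(n,name=None):
    s=r.sense(); c=r.capture(n)
    if n=="wrist":
        T=np.eye(4); w,x,y,z=s["tool_rot"]; T[:3,:3]=R.from_quat([x,y,z,w]).as_matrix(); T[:3,3]=s["tool_pos"]
        c["W"]=T@c["hand_eye"]
    else: c["W"]=c["world_from_camera"]
    c["W"]=np.array(c["W"]); c["n"]=n
    if name: cv2.imwrite("pics/"+name,c["color"][:,:,::-1]); import pickle; pickle.dump(c,open("pics/"+name+".pkl","wb"))
    return c
def load(name):
    import pickle; return pickle.load(open("pics/"+name+".pkl","rb"))
def px2w(c,u,v,z):
    d=np.array([u-c["cx"],v-c["cy"]])/f(c)
    if c["n"]=="wrist":
        t=np.hypot(*d); d3=np.array([d[0]*np.sin(t)/max(t,1e-9),-d[1]*np.sin(t)/max(t,1e-9),-np.cos(t)])
    else: d3=np.array([d[0],-d[1],-1])
    d3=c["W"][:3,:3]@d3; o=c["W"][:3,3]
    return (o+d3*(z-o[2])/d3[2]).round(1)
def w2px(c,p):
    q=c["W"][:3,:3].T@(np.array(p,float)-c["W"][:3,3]); x,y,z=q[0],-q[1],-q[2]
    if c["n"]=="wrist":
        h=np.hypot(x,y); t=np.arctan2(h,z); k=t/max(h,1e-9)
    else: k=1/z
    return (np.array([x,y])*k*f(c)+[c["cx"],c["cy"]]).round(1)
E
python3 - <<'E'
from h import *
for n in("top","side"):
    c=cap(n,n+"0.png"); print(n,{k:v for k,v in c.items() if k not in("color","W")})
print(r.sense())
E
```

```text
pics
top {'vertical_fov': 53.171221682269916, 'cx': 320.06243734540476, 'cy': 198.47727465069076, 'world_from_camera': array([[ 1.10503156e-02,  9.85987681e-01, -1.66451745e-01,
         2.91719627e+02],
       [-9.99714784e-01,  1.44181927e-02,  1.90385298e-02,
        -9.18596127e+01],
       [ 2.11716892e-02,  1.66193888e-01,  9.85865788e-01,
         1.35068626e+03],
       [ 0.00000000e+00,  0.00000000e+00,  0.00000000e+00,
         1.00000000e+00]]), 'n': 'top'}
side {'vertical_fov': 54.80102674576703, 'cx': 322.30855495918394, 'cy': 200.49440148892933, 'world_from_camera': array([[ 9.28533298e-01,  2.87617262e-01, -2.34738633e-01,
         1.64098339e+02],
       [-3.71026635e-01,  6.97042637e-01, -6.13572162e-01,
        -9.71722190e+02],
       [-1.28511094e-02,  6.56816469e-01,  7.53940963e-01,
         1.18127242e+03],
       [ 0.00000000e+00,  0.00000000e+00,  0.00000000e+00,
         1.00000000e+00]]), 'n': 'side'}
{'clock': 0.1, 'q': array([ 1.06288317e+00,  2.21131914e-01,  1.52747931e+00,  1.64738529e-05,
        1.39466534e+00, -1.26099744e-01]), 'qvel': array([ 0.00153431, -0.00245258, -0.00556335,  0.00023162, -0.00016242,
        0.00064127]), 'effort': array([ 6.02823202e-04, -4.98245931e+01, -3.90545225e+01, -9.81667176e-05,
        5.67046183e-03, -1.16260871e-04]), 'tool_pos': array([232.62917458, 579.55130329, 241.32731391]), 'tool_rot': array([-2.70161536e-04,  1.89750565e-01,  9.81831968e-01, -7.97475389e-04]), 'ft_force': array([ 0.23817956,  0.4738292 , -0.69313905]), 'torque': array([0.02035776, 0.03408983, 0.02324984]), 'width': 85.55512362940824}
```

View pics/top0.png

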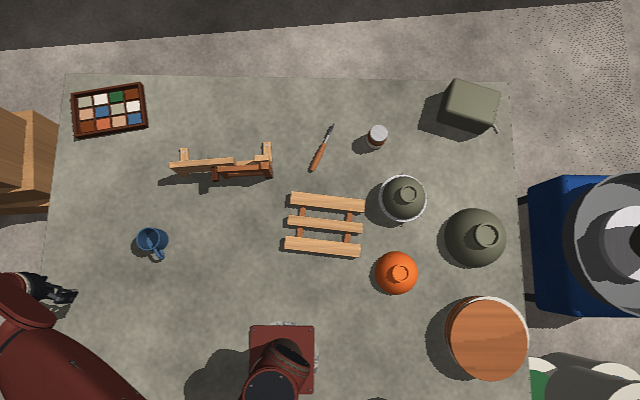

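View pics/side0.png

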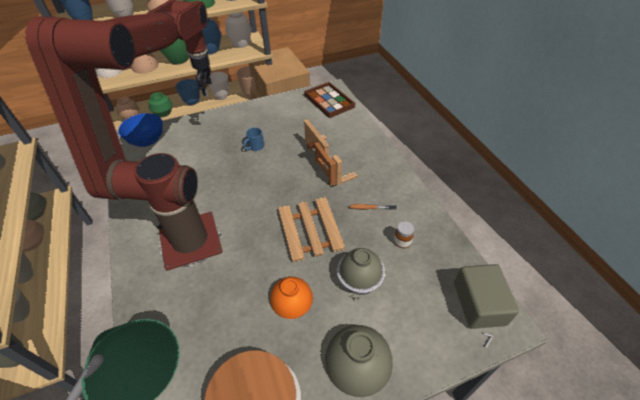

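Candidates for the bowl: a grey-green one on the wheel at top (405,195), a bigger grey-green one at (475,237), and an orange one at (398,272). I take the one on the wheel. The stand is at (220,163), with its leg folded on the robot's side, and the shelf is at (325,225). Next is a close crop.

```bash
python3 - <<'E'
from h import *
c=load("top0.png")
im=cv2.imread("pics/top0.png")
a=cv2.resize(im[135:195,160:290],None,fx=6,fy=6,interpolation=cv2.INTER_CUBIC)
b=cv2.resize(im[165:265,275:435],None,fx=2.4*2,fy=2.4,interpolation=cv2.INTER_CUBIC)
b=cv2.resize(im[170:265,275:435],(400,238),interpolation=cv2.INTER_CUBIC)
o=np.zeros((600,790,3),np.uint8);o[:360,:780]=a;o[361:599,:400]=b
cv2.imwrite("pics/crop1.png",o)
print(px2w(c,220,163,130),px2w(c,325,225,32),px2w(c,407,194,142))
E
```

```text
[605.8 198.9 130. ] [ 425.6 -134.7   32. ] [ 513.7 -383.5  142. ]
```

View pics/crop1.png

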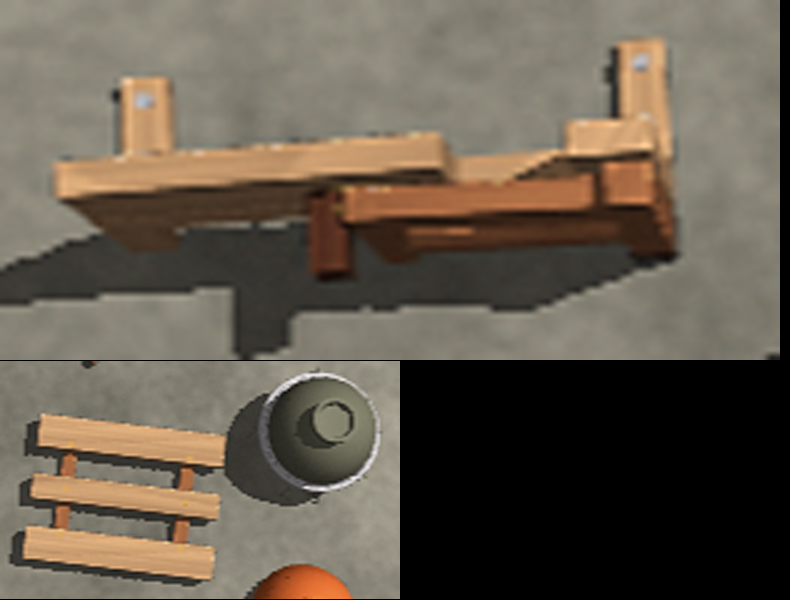

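```bash
python3 - <<'E'
from h import *
c=load("top0.png")
g=lambda x,y:(160+x/6,135+y/6)
P={k:px2w(c,*g(*v),130) for k,v in dict(Lb=(57,162),Lf=(57,197),Rb=(657,121),Rf=(657,152),nLb=(442,134),nLf=(448,172),nRb=(567,122),nRf=(567,155)).items()}
for k in P: print(k,P[k])
L=(P["Lb"]+P["Lf"])/2;Rr=(P["Rb"]+P["Rf"])/2
print("len",np.linalg.norm(L-Rr),"mid",(L+Rr)/2, "ang y", np.degrees(np.arctan2(*(L-Rr)[[1,0]]))-90)
h=lambda x,y:(275+x*.4,170+(y-361)*95/238)
m={k:px2w(c,*h(*v),32) for k,v in dict(a=(31,486),b=(219,508),tl=(42,415),tr=(225,450),bl=(23,545),br=(214,565)).items()}
for k in m: print(k,m[k])
d=m["a"]-m["b"];print(np.linalg.norm(d),(m["a"]+m["b"])/2,np.degrees(np.arctan2(d[1],d[0]))-90)
print("bowl",px2w(c,*h(333,421),142))
E
```

```text
Lb [606.4 355.8 130. ]
Lf [587.7 354.4 130. ]
Rb [633.7  45.2 130. ]
Rf [617.   44.7 130. ]
nLb [624.8 157.2 130. ]
nLf [604.4 153.1 130. ]
nRb [632.4  92.3 130. ]
nRf [614.6  91.6 130. ]
len 311.43845700234266 mid [611.2   200.025 130.   ] ang y 5.213583297765311
a [440.9 -10.   32. ]
b [ 415.  -259.4   32. ]
tl [536.5 -22.3  32. ]
tr [ 492.7 -267.9   32. ]
bl [363.1  -1.4  32. ]
br [ 340.1 -252.3   32. ]
250.74124112319453 [ 427.95 -134.7    32.  ] -5.928870379583358
bowl [ 514.  -387.3  142. ]
```

```bash
cat >> h.py <<'E'
A=np.radians(5.2); M=np.array([611.2,200.0]); X=np.array([np.cos(A),np.sin(A)]); Y=np.array([-X[1],X[0]])
H=M-22*X
def S(x,y): return H+x*X+y*Y   # stand frame (hinge) -> world
def rows(pts,pos=None):
    """pts: (x,y,z,yaw_of_tool_y deg) world; prints shifts cm and turn for level tool"""
    s=r.sense(); w,x,y,z=s["tool_rot"]; Rm=R.from_quat([x,y,z,w])
    p0=np.array(s["tool_pos"] if pos is None else pos); yw=np.degrees(np.arctan2(*Rm.as_matrix()[[1,0],1]))
    print("now",p0.round(1),"yaw",round(yw,2),"w",round(s["width"],1),"t",s["clock"])
    for p in pts:
        d=Rm.inv().apply(np.array(p[:3])-p0)/10
        print([*d.round(2)], "rz",round(-(p[3]-yw),1))
E
python3 - <<'E'
from h import *
p=S(57,-77); print(p); rows([(*p,220,5.2)])
E
```

```text
[653.03466263 126.48904161]
now [232.6 579.6 241.3] yaw 68.12 w 85.6 t 0.1
[np.float64(-55.9), np.float64(-26.38), np.float64(2.16)] rz 62.9
```

Call:
send_rows --steps '[[[-1,-55.9,-26.4,2.2,0,0,62.9],[-1,-55.9,-26.4,2.2,0,0,62.9],[-1,-55.9,-26.4,2.2,0,0,62.9],[-1,-55.9,-26.4,2.2,0,0,62.9],[-1,-55.9,-26.4,2.2,0,0,62.9],[-1,-55.9,-26.4,2.2,0,0,62.9],[-1,-55.9,-26.4,2.2,0,0,62.9],[-1,-55.9,-26.4,2.2,0,0,62.9],[-1,-55.9,-26.4,2.2,0,0,62.9],[-1,-55.9,-26.4,2.2,0,0,62.9],[-1,-55.9,-26.4,2.2,0,0,62.9],[-1,-55.9,-26.4,2.2,0,0,62.9],[-1,-55.9,-26.4,2.2,0,0,62.9],[-1,-55.9,-26.4,2.2,0,0,62.9]]]'

```text
clock: 1.85
tool_pos: [652.6, 128.1, 220.6]
tool_rot: [0.0, 0.673, 0.739, 0.0]
ft_force: [0.1, -0.8, 0.0]
width: 0.2
```

```bash
python3 - <<'E'
from h import *
c=cap("wrist","w1.png"); rows([(*S(57,-77),103,5.2)]); print(c["hand_eye"],c["vertical_fov"])
im=cv2.imread("pics/w1.png")
for q in [(12,-155),(32,155),(32,-155),(12,-44.5),(12,-109.5),(32,-44.5),(32,-109.5),(12,155)]:
    u=w2px(c,(*S(*q),130)); print(q,u); cv2.circle(im,tuple(int(a) for a in u),3,(0,0,255),1)
cv2.imwrite("pics/w1m.png",im)
E
```

```text
now [652.8 127.9 220.7] yaw 5.32 w -0.3 t 1.9
[np.float64(-0.14), np.float64(0.01), np.float64(11.77)] rz 0.1
[[-2.22243024e-04  9.59582616e-01  2.81426994e-01  7.14461914e+01]
 [ 9.99999938e-01  2.89712455e-04 -1.98133179e-04 -1.54773461e+00]
 [-2.71658060e-04  2.81426933e-01 -9.59582622e-01 -1.31585238e+02]
 [ 0.00000000e+00  0.00000000e+00  0.00000000e+00  1.00000000e+00]] 65.70646984690485
(12, -155) [269.7 298.1]
(32, 155) [290.5 -77.6]
(32, -155) [292.7 298.7]
(12, -44.5) [261.5 170.2]
(12, -109.5) [265.9 250.8]
(32, -44.5) [288.4 170. ]
(32, -109.5) [290.7 251.2]
(12, 155) [264.8 -75.8]
```

View pics/w1m.png

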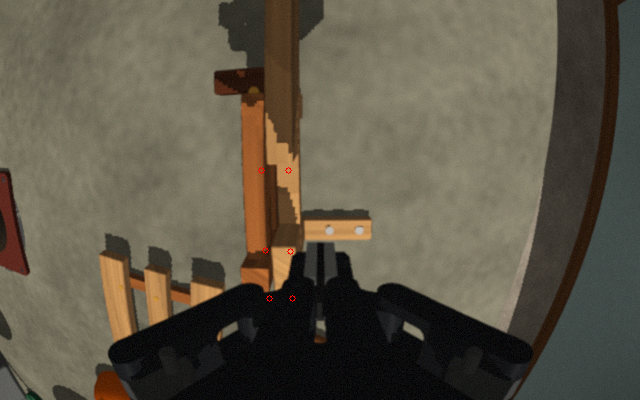

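```bash
python3 - <<'E'
import cv2
im=cv2.imread("pics/w1.png")[50:300,205:385]
im=cv2.convertScaleAbs(im,alpha=1.3,beta=20)
o=cv2.resize(im,(540,750)[0:2],interpolation=cv2.INTER_CUBIC)
o=cv2.rotate(o,cv2.ROTATE_90_CLOCKWISE)
cv2.imwrite("pics/crop2.png",o)
E
```

```text
(no output)
```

View pics/crop2.png

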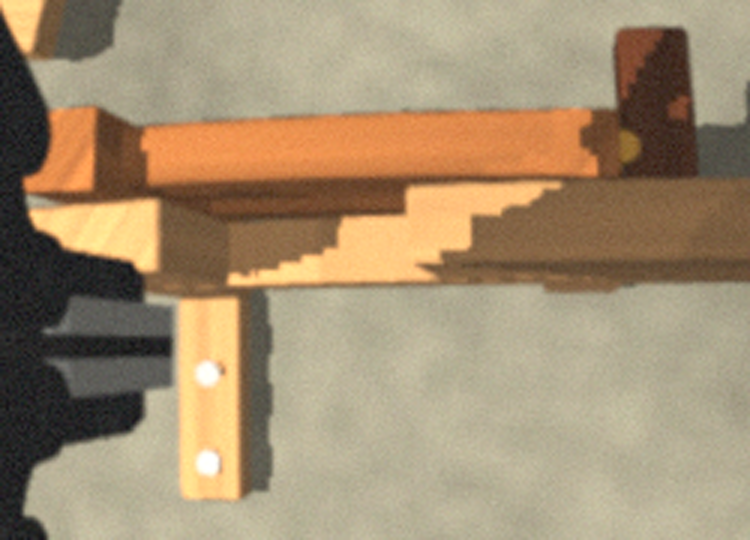

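```bash
python3 - <<'E'
from h import *
c=load("w1.png")
g=lambda a,b:(205+b/3,50+(750-a)/3)
def st(p): d=p[:2]-H; return (d@X).round(1),(d@Y).round(1)
for n,a,b,z in [("nR f",160,200,130),("nR b",157,272,130),("nL f",410,184,130),("nL b",440,264,130),("far f",740,179,130),("far b",740,260,130),("post in f",97,107,130),("post in b",95,190,130),("bar f far",570,110,116),("bar b far",570,173,116),("bar f near",145,127,116),("bar b near",145,187,116),("hinge pin",627,146,116),("screw1",208,373,14),("screw2",208,462,14)]:
    p=px2w(c,*g(a,b),z); print(n,p[:2],st(p))
E
```

```text
nR f [615.7  94.2] (np.float64(16.9), np.float64(-105.8))
nR b [634.8  95.4] (np.float64(36.0), np.float64(-106.3))
nL f [608.6 160.2] (np.float64(15.8), np.float64(-39.4))
nL b [627.7 169.1] (np.float64(35.6), np.float64(-32.3))
far f [601.1 240.5] (np.float64(15.6), np.float64(41.2))
far b [620.4 241.5] (np.float64(34.9), np.float64(40.5))
post in f [590.2  71.9] (np.float64(-10.5), np.float64(-125.7))
post in b [613.6  74.3] (np.float64(13.0), np.float64(-125.4))
bar f far [584.2 198.1] (np.float64(-5.1), np.float64(0.6))
bar b far [600.7 198.9] (np.float64(11.4), np.float64(-0.1))
bar f near [592.9  80.5] (np.float64(-7.1), np.float64(-117.3))
bar b near [610.3  82.5] (np.float64(10.5), np.float64(-116.9))
hinge pin [592.5 213.2] (np.float64(4.6), np.float64(14.8))
screw1 [667.7  67. ] (np.float64(66.2), np.float64(-137.6))
screw2 [702.6  70. ] (np.float64(101.2), np.float64(-137.7))
```

```bash
sed -i 's/A=np.radians(5.2); M=np.array(\[611.2,200.0\])/A=np.radians(5.5); M=np.array([613.9,203.8])/' h.py
python3 - <<'E'
from h import *
pts=[(*S(56,-77),110,5.5),(*S(56,-77),97,5.5)]
def fp(th,s=80):
    d=np.array([-np.sin(th),-np.cos(th)]);n=np.array([np.cos(th),-np.sin(th)])
    off=9+14.5*abs(np.cos(th))+11*abs(np.sin(th))
    return s*d+off*n
P=[(15,-77),(-5,-77)]+[tuple(fp(t)) for t in (0.45,0.65,0.85,1.05,1.25,1.4,1.5,1.571,1.62)]
print(np.round(P,1))
rows(pts+[(*S(*p),97,5.5) for p in P])
E
```

```text
[[ 15.  -77. ]
 [ -5.  -77. ]
 [-10.6 -83.7]
 [-26.8 -80.1]
 [-42.4 -73. ]
 [-56.6 -62.1]
 [-68.3 -48. ]
 [-75.  -35.6]
 [-78.3 -26.6]
 [-80.  -20. ]
 [-80.9 -16.7]]
now [652.8 127.9 220.7] yaw 5.32 w -0.3 t 1.9
[np.float64(0.23), np.float64(0.26), np.float64(11.07)] rz -0.2
[np.float64(0.23), np.float64(0.25), np.float64(12.37)] rz -0.2
[np.float64(0.22), np.float64(-3.85), np.float64(12.37)] rz -0.2
[np.float64(0.21), np.float64(-5.85), np.float64(12.37)] rz -0.2
[np.float64(-0.46), np.float64(-6.41), np.float64(12.37)] rz -0.2
[np.float64(-0.11), np.float64(-8.02), np.float64(12.37)] rz -0.2
[np.float64(0.6), np.float64(-9.59), np.float64(12.36)] rz -0.2
[np.float64(1.68), np.float64(-11.01), np.float64(12.36)] rz -0.2
[np.float64(3.09), np.float64(-12.19), np.float64(12.36)] rz -0.2
[np.float64(4.33), np.float64(-12.86), np.float64(12.36)] rz -0.2
[np.float64(5.23), np.float64(-13.19), np.float64(12.36)] rz -0.2
[np.float64(5.89), np.float64(-13.36), np.float64(12.36)] rz -0.2
[np.float64(6.21), np.float64(-13.46), np.float64(12.36)] rz -0.2
```

Call:
send_rows --steps '[[[-1,0.23,0.25,6,0,0,0],[-1,0.23,0.25,12.4,0,0,0],[-1,0.23,0.25,12.4,0,0,0],[-1,0.22,-2,12.4,0,0,0],[-1,0.22,-3.9,12.4,0,0,0],[-1,0.2,-5.2,12.4,0,0,0],[-1,0.1,-5.9,12.4,0,0,0]]]'

```text
clock: 2.78
tool_pos: [595.5, 122.7, 98.9]
tool_rot: [0.001, 0.674, 0.739, 0.002]
ft_force: [2.5, 0.8, 0.9]
width: 0.1
```

Call:
send_rows --steps '[[[-1,-0.4,-0.6,0,0,0,0],[-1,-0.2,-2.1,0,0,0,0],[-1,0.4,-3.7,0,0,0,0],[-1,1.0,-4.4,0,0,0,0],[-1,1.5,-5.1,0,0,0,0],[-1,2.2,-5.7,0,0,0,0],[-1,2.9,-6.3,0,0,0,0],[-1,3.6,-6.7,0,0,0,0],[-1,4.2,-7.0,0,0,0,0],[-1,4.7,-7.2,0,0,0,0],[-1,5.1,-7.3,0,0,0,0],[-1,5.5,-7.4,0,0,0,0],[-1,5.8,-7.5,0,0,0,0],[-1,6.0,-7.5,0,0,0,0],[-1,6.0,-7.5,0,0,0,0]]]'

```text
clock: 4.65
tool_pos: [514.0, 175.3, 96.2]
tool_rot: [-0.0, 0.674, 0.739, -0.0]
ft_force: [-0.7, -1.0, 0.3]
width: 0.1
```

```bash
python3 - <<'E'
from h import *
s=r.sense(); print(s["ft_force"],s["torque"]); d=s["tool_pos"][:2]-H; print(d@X,d@Y); rows([(*S(-80,-60),97,5.5)])
E
```

```text
[-0.69024544 -0.97600507  0.29831161] [-0.13793093  0.0173378   0.02168574]
-80.18110648260415 -18.792671837723898
now [514.  175.3  96.2] yaw 5.23 w 0.1 t 4.65
[np.float64(-4.12), np.float64(0.04), np.float64(-0.08)] rz -0.3
```

Call:
send_rows --steps '[[[-1,0.3,0,0,0,0,0],[-1,0.5,0,0,0,0,0],[-1,0.5,0,0,0,0,0]]]'

```text
clock: 5.03
tool_pos: [514.0, 175.5, 96.3]
tool_rot: [0.002, 0.674, 0.739, -0.003]
ft_force: [-1.1, -22.2, 4.2]
width: -0.0
```

```bash
python3 - <<'E'
from h import *
cap("side","s1.png"); c=cap("wrist","w2.png")
s=r.sense(); d=s["tool_pos"][:2]-H; print(s["ft_force"],d@X,d@Y)
im=np.vstack([cv2.imread("pics/w2.png"),cv2.resize(cv2.imread("pics/s1.png")[100:200,260:420],(640,400))])
cv2.imwrite("pics/v2.png",cv2.resize(im,(480,600)))
E
```

```text
[ -0.76513072 -20.82415008   4.31765021] -80.17602690446478 -18.591238438154722
```

View pics/v2.png

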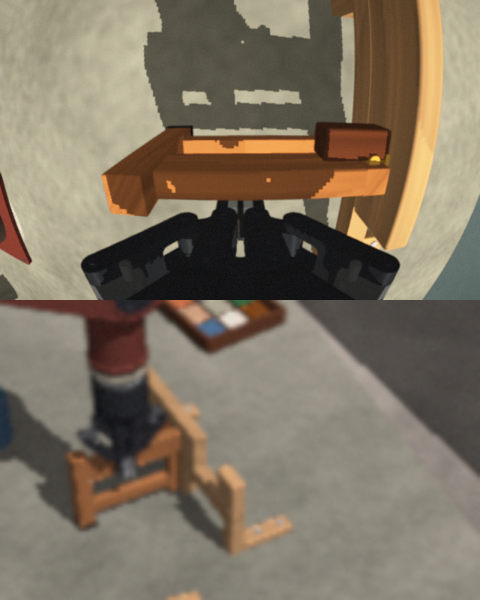

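```bash
python3 - <<'E'
from h import *
rows([(*S(-80,-45),97,5.5),(*S(-80,-45),230,5.5),(428,-134.7,230,-5.9)])
E
```

```text
now [514.  175.5  96.3] yaw 5.22 w -0.2 t 5.125
[np.float64(-2.64), np.float64(0.03), np.float64(-0.05)] rz -0.3
[np.float64(-2.75), np.float64(0.01), np.float64(-13.35)] rz -0.3
[np.float64(-30.21), np.float64(-11.41), np.float64(-13.11)] rz 11.1
```

Call:
send_rows --steps '[[[-1,-3,0,0,0,0,0],[-1,-3,0,-6,0,0,0],[-1,-3,0,-12,0,0,0],[0.31,-9,-2.5,-13.3,0,0,2],[0.31,-15,-4.7,-13.3,0,0,5],[0.31,-20,-7,-13.3,0,0,8],[0.31,-26,-9.5,-13.3,0,0,11.1],[0.31,-30.7,-11.4,-13.3,0,0,11.1],[0.31,-30.7,-11.4,-13.3,0,0,11.1],[0.31,-30.7,-11.4,-13.3,0,0,11.1],[0.31,-30.7,-11.4,-13.3,0,0,11.1]]]'

```text
clock: 6.5
tool_pos: [428.6, -134.7, 229.2]
tool_rot: [-0.0, 0.742, 0.671, 0.0]
ft_force: [0.0, 0.1, 0.0]
width: 56.1
```

```bash
python3 - <<'E'
from h import *
c=cap("wrist","w3.png"); cap("top","t3.png")
rows([(428,-134.7,17,-5.9)])
im=cv2.imread("pics/w3.png")
a=np.radians(-5.9);x=np.array([np.cos(a),np.sin(a)]);y=np.array([-x[1],x[0]])
for i in(-17,17,97,-97,-53,53):
  for j in(-125,125):
    u=w2px(c,(*(np.array([428,-134.7])+i*x+j*y),32)); cv2.circle(im,tuple(int(q) for q in u),2,(0,0,255),-1)
cv2.imwrite("pics/w3m.png",cv2.resize(im,(800,500)))
E
```

```text
now [ 428.6 -134.6  229.2] yaw -5.74 w 56.1 t 6.6
[np.float64(-0.02), np.float64(-0.06), np.float64(21.22)] rz 0.2
```

View pics/w3m.png

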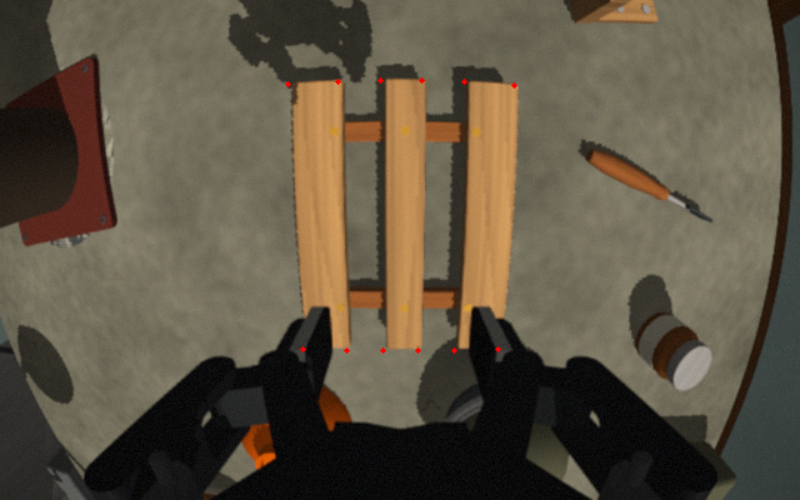

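```bash
sed -i 's/5.5); M=np.array(\[613.9,203.8\])/5.6); M=np.array([614.6,204.9])/' h.py
python3 - <<'E'
from h import *
rows([(431.5,-132.5,17,-5.9)])
E
```

```text
now [ 428.6 -134.6  229.2] yaw -5.74 w 56.1 t 6.6
[np.float64(0.24), np.float64(0.27), np.float64(21.22)] rz 0.2
```

Call:
send_rows --steps '[[[0.31,0.24,0.27,6,0,0,0],[0.31,0.24,0.27,12,0,0,0],[0.31,0.24,0.27,17,0,0,0],[0.31,0.24,0.27,20,0,0,0],[0.31,0.24,0.27,21.2,0,0,0],[0.31,0.24,0.27,21.2,0,0,0],[-1,0.24,0.27,21.2,0,0,0],[-1,0.24,0.27,21.2,0,0,0],[-1,0.24,0.27,21.2,0,0,0],[-1,0.24,0.27,21.2,0,0,0],[-1,0.24,0.27,21.2,0,0,0]]]' --grip_force 60

```text
clock: 7.98
tool_pos: [432.7, -134.4, 19.1]
tool_rot: [0.002, 0.742, 0.67, 0.001]
ft_force: [-1.1, 2.8, 7.1]
width: 32.6
```

```bash
python3 - <<'E'
from h import *
s=r.sense(); print(s["ft_force"])
q=S(12-72,0); print("seat",q)
rows([(431.5,-132.5,230,-5.9),(*q,230,5.6)])
E
```

```text
[-1.05053966  2.76562059  7.08484576]
seat [532.9913532  196.89820222]
now [ 432.7 -134.4   19.1] yaw -5.88 w 32.6 t 7.975
[np.float64(0.16), np.float64(-0.07), np.float64(-21.09)] rz 0.0
[np.float64(33.96), np.float64(6.65), np.float64(-21.1)] rz -11.5
```

Call:
send_rows --steps '[[[-1,0,0,-1,0,0,0],[-1,0,0,-4,0,0,0],[-1,0,0,-9,0,0,0],[-1,0,0,-15,0,0,0],[-1,0,0,-21,0,0,0],[-1,0,0,-21,0,0,0],[-1,0,0,-21,0,0,0]]]'

```text
clock: 8.85
tool_pos: [430.4, -133.4, 226.6]
tool_rot: [-0.0, 0.742, 0.67, -0.0]
ft_force: [-0.4, -0.5, -3.4]
width: 32.9
```

```bash
python3 - <<'E'
from h import *
c=cap("wrist","w4.png"); s=r.sense(); print(s["ft_force"],s["torque"])
q=S(12-72,0)
rows([(431.5,-132.5,230,-5.9),(*q,230,5.6)])
im=cv2.imread("pics/w4.png")
W=c["W"]; T=W@np.linalg.inv(c["hand_eye"])
for i in(-17,17,97,-97,-53,53):
  for j in(-125,125):
    p=T@np.array([j,i,-8-9,1]); u=w2px(c,p[:3]); cv2.circle(im,tuple(int(q) for q in u),2,(0,0,255),-1)
cv2.imwrite("pics/w4m.png",cv2.resize(im,(800,500)))
E
```

```text
[-0.84588685 -0.5002653  -3.66752154] [-0.01123271  0.04622478 -0.01870788]
now [ 429.9 -133.1  225.5] yaw -5.88 w 32.8 t 8.9
[np.float64(0.08), np.float64(0.15), np.float64(-0.45)] rz 0.0
[np.float64(33.89), np.float64(6.87), np.float64(-0.43)] rz -11.5
```

View pics/w4m.png

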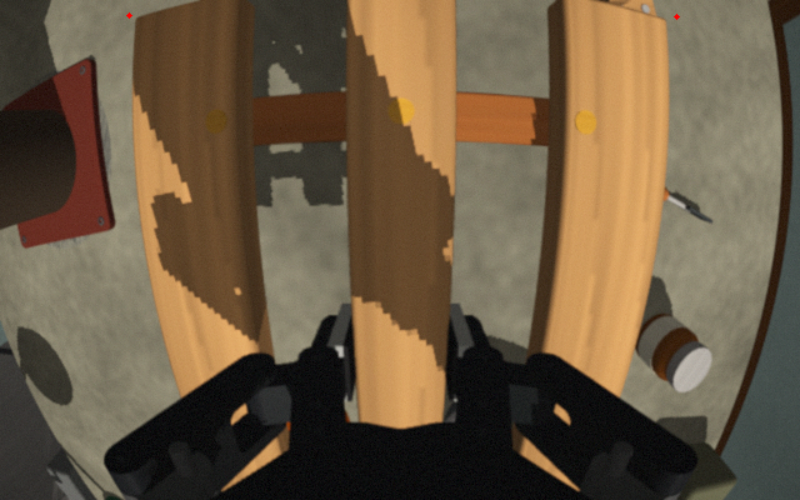

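```bash
python3 - <<'E'
from h import *
c=load("w4.png"); T=c["W"]@np.linalg.inv(c["hand_eye"])
z=c["W"][:3,3][2]; tz=T[2,3]
for u,v in[(108,14.4),(533.6,13.6),(124.8*0+348/1.25,210/1.25),(456/1.25,210/1.25)]:
    p=px2w(c,u,v,tz+13); print((np.linalg.inv(T)@[*p,1])[:3].round(1))
rows([(*S(-63,0),215,5.6),(*S(-63,0),150,5.6),(*S(-63,0),135,5.6)])
E
```

```text
[125.1 -97.6 -12.9]
[125.7  95.4 -13. ]
[ 50.4 -17.7 -13. ]
[ 50.4  16.  -13. ]
now [ 429.9 -133.1  225.5] yaw -5.88 w 32.8 t 8.9
[np.float64(33.83), np.float64(6.58), np.float64(1.07)] rz -11.5
[np.float64(33.82), np.float64(6.6), np.float64(7.57)] rz -11.5
[np.float64(33.82), np.float64(6.61), np.float64(9.07)] rz -11.5
```

Call:
send_rows --steps '[[[-1,5,1,0,0,0,-2],[-1,11,2.2,0,0,0,-4],[-1,16,3.2,0,0,0,-6],[-1,22,4.2,0,0,0,-8],[-1,28,5.4,0,0,0,-10],[-1,33,6.4,0,0,0,-11.5],[-1,33.8,6.6,0,0,0,-11.5],[-1,33.8,6.6,2,0,0,-11.5],[-1,33.8,6.6,2,0,0,-11.5],[-1,33.8,6.6,2,0,0,-11.5]]]'

```text
clock: 10.15
tool_pos: [530.9, 194.3, 206.4]
tool_rot: [-0.0, 0.672, 0.74, -0.001]
ft_force: [0.2, 0.1, -2.1]
width: 33.2
```

```bash
python3 - <<'E'
from h import *
c=cap("wrist","w5.png"); s=r.sense(); d=s["tool_pos"][:2]-H; print(d@X,d@Y,s["ft_force"])
rows([(*S(-63,0),136,5.6)])
im=cv2.imread("pics/w5.png")
for q in [(12,-155,130),(32,-155,130),(12,155,130),(32,155,130),(12,-44.5,130),(32,-44.5,130),(-12*0-130,12,130),(-130,-12,130),(-154,12,130),(-154,-12,130)]:
    u=w2px(c,(*S(*q[:2]),q[2])); cv2.circle(im,tuple(int(a) for a in u),2,(0,0,255),-1)
cv2.imwrite("pics/w5m.png",cv2.resize(im,(800,500)))
E
```

```text
-61.84462746030853 -2.1441617946546616 [ 0.02662408 -1.02182534 -2.63687887]
now [531.4 194.6 207.2] yaw 5.53 w 32.9 t 10.2
[np.float64(0.22), np.float64(-0.11), np.float64(7.12)] rz -0.1
```

View pics/w5m.png

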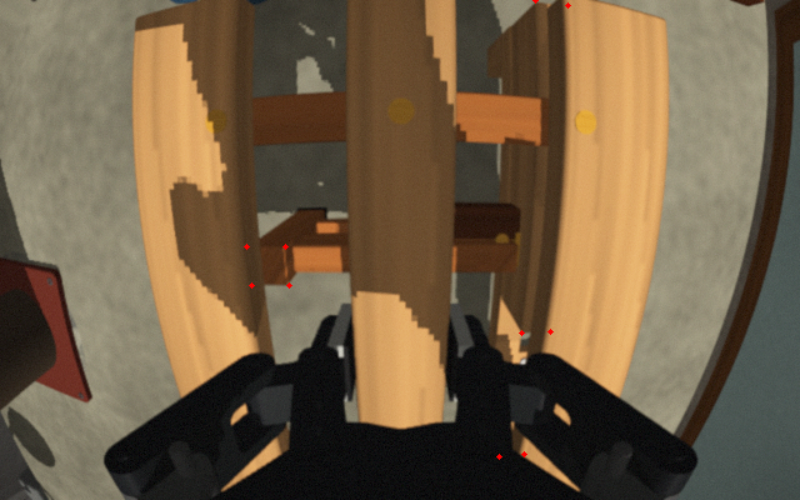

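Call:
send_rows --steps '[[[-1,0.2,0,3,0,0,0],[-1,0.2,0,5,0,0,0],[-1,0.2,0,6,0,0,0],[-1,0.2,0,6.5,0,0,0],[-1,0.2,0,6.8,0,0,0],[-1,0.2,0,7.0,0,0,0],[-1,0.2,0,7.1,0,0,0],[-1,0.2,0,7.1,0,0,0]]]'

```text
clock: 11.2
tool_pos: [531.4, 197.7, 136.5]
tool_rot: [0.0, 0.672, 0.741, 0.0]
ft_force: [0.2, -0.6, -2.8]
width: 32.9
```

```bash
python3 - <<'E'
from h import *
s=r.sense(); d=s["tool_pos"][:2]-H; print(d@X,d@Y,s["ft_force"],s["torque"])
rows([(*S(-63,0),135,5.6)])
E
```

```text
-61.53972179504098 1.0067191910026922 [ 0.15086551 -0.61323632 -2.7992475 ] [-0.02609474 -0.0035246  -0.02564486]
now [531.4 197.7 136.5] yaw 5.63 w 32.9 t 11.2
[np.float64(-0.1), np.float64(-0.15), np.float64(0.15)] rz 0.0
```

Call:
send_rows --steps '[[[-1,0,0,0.1,0,0,0],[-1,0,0,0.2,0,0,0],[-1,0,0,0.2,0,0,0]]]'

```text
clock: 11.58
tool_pos: [531.6, 197.8, 135.1]
tool_rot: [0.0, 0.672, 0.741, 0.0]
ft_force: [-4.5, -1.3, 4.2]
width: 32.9
```

Call:
send_rows --steps '[[[0.3,0,0,0.2,0,0,0],[0.3,0,0,0.2,0,0,0],[0.3,0,0,0.2,0,0,0],[0.3,0,0,-1,0,0,0],[0.3,0,0,-4,0,0,0],[0.3,0,0,-8,0,0,0],[0.3,0,0,-13,0,0,0],[0.3,0,0,-13,0,0,0],[0.3,0,0,-13,0,0,0]]]'

```text
clock: 12.7
tool_pos: [531.2, 197.7, 264.7]
tool_rot: [0.0, 0.672, 0.741, 0.0]
ft_force: [-0.7, -0.3, -1.4]
width: 55.3
```

```bash
python3 - <<'E'
from h import *
c=cap("wrist","w6.png"); cap("side","s6.png"); cap("top","t6.png")
s=r.sense(); d=s["tool_pos"][:2]-H; print(d@X,d@Y,s["ft_force"])
rows([(514+3,-387.3+4,260,-30)])
im=cv2.imread("pics/w6.png")
for i in(-97,-53,-17,17,53,97):
  for j in(-125,125):
    u=w2px(c,(*S(-62+i,1+j),148)); cv2.circle(im,tuple(int(q) for q in u),2,(0,0,255),-1)
sd=cv2.imread("pics/s6.png")[100:225,260:420]
o=np.hstack([cv2.resize(im,(480,300)),cv2.resize(sd,(310,242))[:242].copy() if 0 else cv2.copyMakeBorder(cv2.resize(sd,(310,242)),0,58,0,0,cv2.BORDER_CONSTANT)])
cv2.imwrite("pics/v6.png",o)
E
```

```text
-62.57057555943828 0.8578422341714411 [ 0.6941162   0.09507646 -0.24477176]
now [530.3 197.5 262.6] yaw 5.62 w 55.5 t 12.85
[np.float64(-57.67), np.float64(-7.02), np.float64(0.31)] rz 35.6
```

View pics/v6.png

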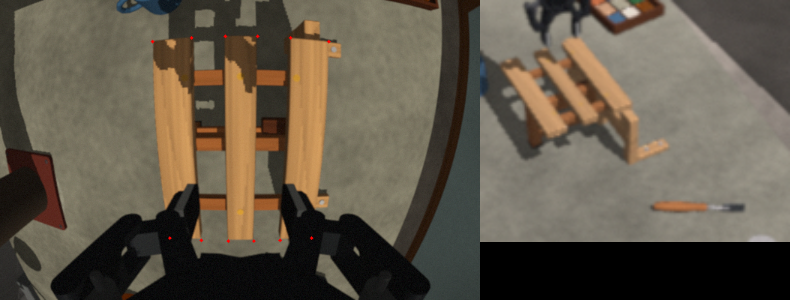

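Call:
send_rows --steps '[[[1,-5,-0.6,-2,0,0,6],[1,-57.4,-6.9,-1,0,0,35.6],[1,-57.4,-6.9,-1,0,0,35.6],[1,-57.4,-6.9,-1,0,0,35.6],[1,-57.4,-6.9,-1,0,0,35.6],[1,-57.4,-6.9,-1,0,0,35.6],[1,-57.4,-6.9,-1,0,0,35.6],[1,-57.4,-6.9,-1,0,0,35.6],[1,-57.4,-6.9,-1,0,0,35.6],[1,-57.4,-6.9,-1,0,0,35.6],[1,-57.4,-6.9,-1,0,0,35.6],[1,-57.4,-6.9,-1,0,0,35.6],[1,-57.4,-6.9,-1,0,0,35.6],[1,-57.4,-6.9,-1,0,0,35.6]]]'

```text
clock: 14.6
tool_pos: [519.2, -379.2, 274.6]
tool_rot: [0.0, 0.866, 0.501, 0.0]
ft_force: [-0.3, -0.2, 0.0]
width: 85.4
```

```bash
python3 - <<'E'
from h import *
c=cap("wrist","w7.png"); rows([(517.5,-384,138,-30)])
im=cv2.imread("pics/w7.png")
for a in np.linspace(0,2*np.pi,25):
    for rr,z in((28,142),(80,56)):
        u=w2px(c,(517.5+rr*np.cos(a),-384+rr*np.sin(a),z)); cv2.circle(im,tuple(int(q) for q in u),1,(0,0,255),-1)
cv2.imwrite("pics/w7m.png",cv2.resize(im,(800,500)))
E
```

```text
now [ 519.1 -379.4  274.6] yaw -29.9 w 85.5 t 14.65
[np.float64(-0.48), np.float64(0.08), np.float64(13.66)] rz 0.1
```

View pics/w7m.png

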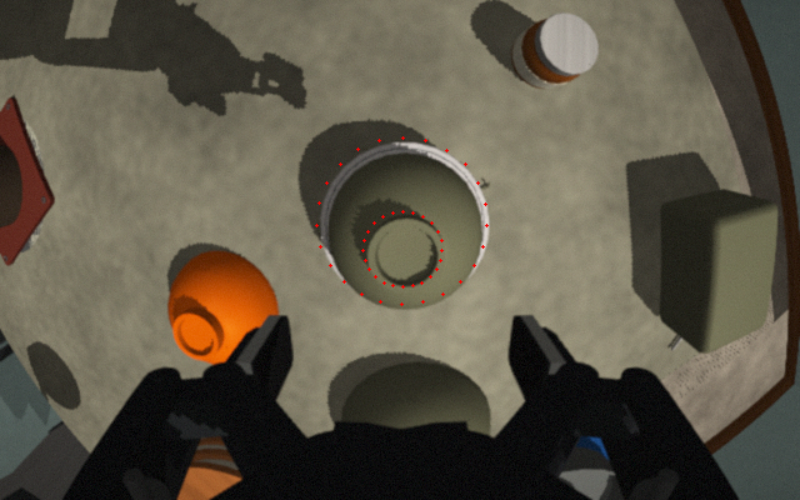

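Call:
send_rows --steps '[[[1,-0.7,0.15,5,0,0,0],[1,-0.7,0.15,9,0,0,0],[1,-0.7,0.15,11.5,0,0,0],[1,-0.7,0.15,13,0,0,0],[1,-0.7,0.15,13.6,0,0,0],[1,-0.7,0.15,13.6,0,0,0],[-1,-0.7,0.15,13.6,0,0,0],[-1,-0.7,0.15,13.6,0,0,0],[-1,-0.7,0.15,13.6,0,0,0],[-1,-0.7,0.15,13.6,0,0,0],[-1,-0.7,0.15,13.6,0,0,0]]]' --grip_force 45

```text
clock: 16.02
tool_pos: [517.5, -387.9, 140.2]
tool_rot: [0.002, 0.866, 0.5, 0.0]
ft_force: [0.7, -0.3, 5.9]
width: 54.0
```

```bash
python3 - <<'E'
from h import *
s=r.sense(); print(s["ft_force"],s["torque"]); rows([])
E
```

```text
[ 0.69373973 -0.27720367  5.93686132] [ 0.09185343 -0.03251439 -0.02255837]
now [ 517.5 -387.9  140.2] yaw -29.98 w 54.0 t 16.025
```

Call:
send_rows --steps '[[[-1,0,0,-0.5,0,0,0],[-1,0,0,-1.5,0,0,0],[-1,0,0,-3,0,0,0],[-1,0,0,-5.5,0,0,0],[-1,0,0,-8.5,0,0,0],[-1,0,0,-11.5,0,0,0],[-1,0,0,-14,0,0,0],[-1,0,0,-14,0,0,0],[-1,0,0,-14,0,0,0]]]'

```text
clock: 17.15
tool_pos: [516.2, -386.8, 277.3]
tool_rot: [-0.001, 0.866, 0.5, -0.0]
ft_force: [-0.6, 0.3, -5.4]
width: 53.8
```

```bash
python3 - <<'E'
from h import *
s=r.sense(); print(s["ft_force"],s["torque"]); q=S(-62.5,1); print(q)
c=cap("wrist","w8.png")
T=c["W"]@np.linalg.inv(c["hand_eye"])
rows([(*q,278,5.6)])
im=cv2.imread("pics/w8.png")
for a in np.linspace(0,2*np.pi,25):
    for rr,z in((28,-2),(71.5,82)):
        u=w2px(c,(T@[rr*np.cos(a),rr*np.sin(a),z,1])[:3]); cv2.circle(im,tuple(int(q) for q in u),1,(0,0,255),-1)
cv2.imwrite("pics/w8m.png",im)
E
```

```text
[-0.56768243  0.32530389 -5.39096195] [ 0.00716063  0.00488824 -0.00387369]
[530.4057018  197.64947237]
now [ 516.  -386.6  276.6] yaw -29.98 w 53.8 t 17.2
[np.float64(51.32), np.float64(-27.94), np.float64(-0.04)] rz -35.6
```

View pics/w8m.png

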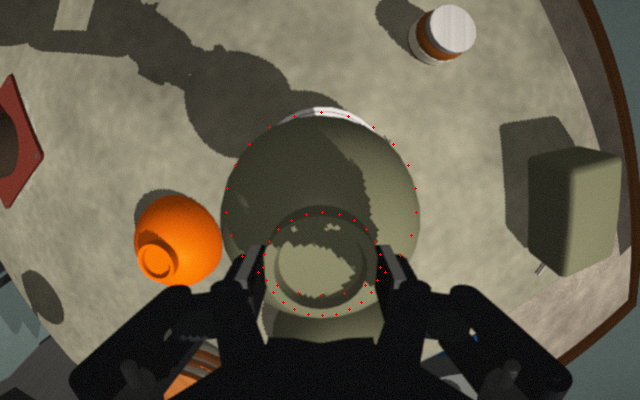

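Call:
send_rows --steps '[[[-1,2,-1,0,0,0,-1],[-1,6,-3.2,0,0,0,-4],[-1,10,-5.4,0,0,0,-7],[-1,14,-7.6,0,0,0,-10],[-1,18,-9.8,0,0,0,-13],[-1,22,-12,0,0,0,-16],[-1,26,-14.2,0,0,0,-19],[-1,30,-16.4,0,0,0,-22],[-1,34,-18.6,0,0,0,-25],[-1,38,-20.8,0,0,0,-28],[-1,42,-23,0,0,0,-31],[-1,46,-25,0,0,0,-33],[-1,49,-26.7,0,0,0,-35],[-1,50.7,-27.6,0,0,0,-35.6],[-1,51.3,-27.9,0,0,0,-35.6],[-1,51.3,-27.9,0,0,0,-35.6],[-1,51.3,-27.9,1,0,0,-35.6],[-1,51.3,-27.9,2,0,0,-35.6],[-1,51.3,-27.9,2,0,0,-35.6],[-1,51.3,-27.9,2,0,0,-35.6]]]'

```text
clock: 19.7
tool_pos: [531.3, 196.4, 258.2]
tool_rot: [-0.0, 0.672, 0.741, -0.0]
ft_force: [0.4, -0.1, -4.0]
width: 53.8
```

```bash
python3 - <<'E'
from h import *
s=r.sense(); print(s["ft_force"],s["torque"]); d=s["tool_pos"][:2]-H; print(d@X,d@Y)
rows([(*S(-62.5,3),234,5.6)])
E
```

```text
[ 0.37180008 -0.07607253 -4.02556317] [ 0.01168761 -0.01830631  0.00949321]
-61.73665543196228 -0.35240672431235787
now [531.3 196.4 258.2] yaw 5.6 w 53.8 t 19.7
[np.float64(0.34), np.float64(-0.08), np.float64(2.42)] rz -0.0
```

Call:
send_rows --steps '[[[-1,0.3,0,1,0,0,0],[-1,0.3,0,1.7,0,0,0],[-1,0.3,0,2.1,0,0,0],[-1,0.3,0,2.3,0,0,0],[-1,0.3,0,2.4,0,0,0],[-1,0.3,0,2.4,0,0,0]]]'

```text
clock: 20.45
tool_pos: [531.1, 199.7, 234.5]
tool_rot: [0.0, 0.672, 0.741, 0.0]
ft_force: [0.2, -0.6, -4.0]
width: 53.7
```

Call:
send_rows --steps '[[[-1,0,0,0.1,0,0,0],[-1,0,0,0.1,0,0,0]]]'

```text
clock: 20.7
tool_pos: [531.0, 199.7, 233.4]
tool_rot: [0.0, 0.672, 0.741, 0.0]
ft_force: [-0.2, -1.1, -3.3]
width: 53.7
```

Call:
send_rows --steps '[[[-1,0,0,0.1,0,0,0],[-1,0,0,0.1,0,0,0]]]'

```text
clock: 20.95
tool_pos: [531.0, 199.7, 232.5]
tool_rot: [0.0, 0.672, 0.741, 0.0]
ft_force: [0.2, 0.2, -3.6]
width: 53.9
```

Call:
send_rows --steps '[[[-1,0,0,0.05,0,0,0],[-1,0,0,0.1,0,0,0],[-1,0,0,0.1,0,0,0]]]'

```text
clock: 21.32
tool_pos: [531.1, 199.8, 232.3]
tool_rot: [0.0, 0.672, 0.741, 0.0]
ft_force: [-4.7, -1.1, 6.2]
width: 53.4
```

Call:
send_rows --steps '[[[0.5,0,0,0,0,0,0],[0.8,0,0,0,0,0,0],[1,0,0,0,0,0,0],[1,0,0,-0.5,0,0,0],[1,0,0,-2,0,0,0],[1,0,0,-5,0,0,0],[1,0,0,-10,0,0,0],[1,0,0,-14,0,0,0],[1,0,0,-14,0,0,0],[1,0,0,-14,0,0,0]]]'

```text
clock: 22.58
tool_pos: [530.9, 199.6, 371.6]
tool_rot: [0.0, 0.672, 0.741, 0.0]
ft_force: [0.0, -0.7, 0.9]
width: 85.2
```

```bash
python3 - <<'E'
from h import *
c=cap("wrist","w9.png"); cap("side","s9.png"); rows([])
im=cv2.imread("pics/w9.png")
q=S(-62.5,0)
for a in np.linspace(0,2*np.pi,25):
    for rr,z in((28,234),(71.5,148)):
        u=w2px(c,(*(q+rr*np.array([np.cos(a),np.sin(a)])),z)); cv2.circle(im,tuple(int(q) for q in u),1,(0,0,255),-1)
for i in(-97,97):
  for j in(-125,125):
    u=w2px(c,(*S(-62.5+i,1+j),148)); cv2.circle(im,tuple(int(q) for q in u),2,(0,0,255),-1)
sd=cv2.resize(cv2.imread("pics/s9.png")[100:225,260:420],(310,242))
o=np.hstack([cv2.resize(im,(480,300)),cv2.copyMakeBorder(sd,0,58,0,0,cv2.BORDER_CONSTANT)])
cv2.imwrite("pics/v9.png",o)
E
```

```text
now [530.4 199.5 369.9] yaw 5.63 w 85.4 t 22.675
```

```bash
python3 - <<'E'
from h import *
c=load("w9.png"); im=cv2.imread("pics/w9.png"); hs=cv2.cvtColor(im,cv2.COLOR_BGR2HSV)
q=S(-62.5,0)
def ring(rr,z): return np.array([w2px(c,(*(q+rr*np.array([np.cos(a),np.sin(a)])),z)) for a in np.linspace(0,2*np.pi,60)])
R1=ring(71.5,148); print("pred rim box",R1.min(0),R1.max(0))
# wood mask: saturated orange-ish hue; shelf extents
w=((hs[...,0]>5)&(hs[...,0]<22)&(hs[...,1]>90)).astype(np.uint8)
for n,k in(("wood",w),):
    for v in range(20,260,20):
        x=np.flatnonzero(k[v]); seg=np.split(x,np.flatnonzero(np.diff(x)>3)+1) if len(x) else []
        print(v,[(int(s[0]),int(s[-1])) for s in seg if len(s)>4])
for i in(-97,-53,-17,17,53,97): print(i,[w2px(c,(*S(-62.5+i,1+j),148)).tolist() for j in(-125,-100,100,125)])
E
```

```text
pred rim box [260.3 116.6] [381.  234.8]
20 [(503, 546), (599, 609)]
40 [(0, 6), (599, 610)]
60 [(372, 397), (599, 610)]
80 [(237, 275), (305, 336), (366, 427), (598, 609)]
100 [(237, 404), (597, 608)]
120 [(238, 276), (365, 403), (595, 606)]
140 [(238, 270), (369, 403), (592, 604)]
160 [(239, 261), (378, 401), (589, 600)]
180 [(240, 260), (380, 400), (585, 597)]
200 [(54, 79), (241, 264), (376, 399), (580, 592)]
220 [(1, 6), (39, 55), (59, 72), (76, 91), (243, 277), (364, 397), (574, 586)]
240 [(23, 33), (60, 70), (74, 82), (244, 407), (413, 417), (569, 580)]
-97 [[247.5, 270.6], [245.7, 253.7], [236.6, 93.5], [236.4, 72.5]]
-53 [[280.2, 271.5], [279.2, 254.4], [274.0, 91.7], [273.9, 70.3]]
-17 [[307.6, 271.8], [307.3, 254.7], [305.6, 91.0], [305.6, 69.5]]
17 [[333.7, 271.8], [334.0, 254.7], [335.8, 91.0], [335.9, 69.5]]
53 [[361.1, 271.4], [362.1, 254.4], [367.5, 91.8], [367.6, 70.4]]
97 [[393.7, 270.5], [395.5, 253.7], [404.8, 93.7], [405.0, 72.6]]
```

```bash
python3 -c "
from station import r
s=r.sense();print(s['clock'],s['ft_force']);print(r.close_job())"
```

```text
22.675 [-0.27900269 -0.26095492  0.82540254]
the job is handed in; nothing more can be done
None
```

The drying stand is set up with the bowl on it, and I handed the job in at about 22.7 s; it reports no verdict.

- **Leg:** I pushed it out through the notch until it met its stop, with about 21 N of resistance. The view afterwards showed it square to the rail.
- **Shelf:** I laid it about 2 mm in front of the seat and 1 mm off along the rail. It looked level and square in the next view. After the bowl went on, the slat edges were still within about 2 pixels of where they should be.
- **Bowl:** I took the smaller grey-green bowl by its foot ring and lowered it until it touched the slats. I released it there and backed the gripper off about 140 mm. Its rim outline matches the middle of the shelf to a few millimetres.
- **Mug, jar and trimming tool:** I steered clear of them, but did not measure their positions afterwards.

**Checks that disagreed or failed:**
- The top camera read about 4 mm differently from the wrist camera. I trusted the wrist camera, and contact with the leg agreed with it.
- The picture viewer had reached its limit of 12, so I checked the final state from wrist-image pixels and did not view it. That check does not measure the bowl's tilt or the leg's angle under the shelf directly.

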